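# Lock a jam jar in its holder with the cam lever

### The job

Of the two wooden jar holders, take the one with the jam jar (the taller, red-lidded one). Slide its jaw toward the jar until the jar sits home in the V-shaped stop with the jaw snug against it, then flip that holder's cam lever over, all the way down to its other side, so that the jaw is clamped. Leave the other holder with its tin, and the honey jar standing behind, as they are.

Things in the scene. Friction and masses are not known exactly. Their poses are not given: they have to be found in the camera images.
- jam_holder: the wooden jar holder with the jam jar on it; fixed. The other holder differs only in what stands on it. Wooden base 255 (x) x 90 (y) x 12 mm high. Origin: centre of the base's underside, on the worktop; x runs from the lever end to the V stop, z up. Positions in mm below are in this frame.
- jam_stop (a point): apex of this holder's V stop, at (101, 0, 38): fixed wooden V at the +x end, 64 mm high, opening to -x, 90 degrees between its faces, wide open above
- jam_tab (a point): centre of the rear (-x) face of the jaw's upright push tab, z = 80; moves with the jaw. The tab is 12 thick (x, ahead of this point), 30 wide (y), z 58 to 102. Below it the wooden jaw block: 56 wide, z 14 to 58, rear face 6 behind this point, rubber face (meets the jar) 18 ahead. A steel rod, 10 dia., runs back from it through the guide block.
- jam_jaw (a joint): slide of this jaw toward the jar (+x), in m, 0 to 0.07; starts at 0.002 to 0.022. At 0 the tab's rear face is at x = -41 mm. It slides with about 1.5 N while the lever is open (a little more with the jar), is held by friction once the lever is clamped, and reads about 0.049 when the jar is home and the jaw snug.
- jam_pivot (a point): pivot of this holder's cam lever, at (-105, 0, 65), axis along x, between two aluminium ears (x -124 to -86, y -11 to 11, up to z 78) on the rod's guide block (x -127 to -83, y -25 to 25, top z 46)
- jam_lever_end (a point): middle of the free end of this holder's cam lever, 75 mm from the pivot. The lever is a flat steel bar 16 wide (x), 8 thick, with a black end pad 20 wide, 10 thick, 22 long.
- jam_lever (a joint): angle of this cam lever, rad: 0 open, 2.2 clamped (stop); starts at 0 to 0.3. At q it leans 0.63 - q from upright toward the holder's +y: at 0 tilted to +y; it swings over the top and down to -y, lying level at 2.2, upper side at z = 70 mm. From 0.6 the cam grips (about 5 N at the end); dead centre is at 1.6: short of it the lever stays where left, past it it goes on to the stop.
- jam_jar: jam jar with red lid, 62 dia. x 97 mm, about 0.36 kg, loose, upright on the holder's base plate (z = 12); origin: centre of its underside. It starts 15 to 25 mm short of the V; home in the V its origin is at the holder's x = 57, y = 0.
- tin_holder: the second, identical holder, with the food tin on it; same frame and sizes; fixed. To be left alone.
- tin_jaw (a joint): the jaw of the tin's holder, as jam_jaw; to be left alone
- tin_lever (a joint): the lever of the tin's holder, as jam_lever; stays open, to be left alone
- tin: food tin, 57 dia. x 72 high, loose, on the second holder; origin: centre of its underside. To be left alone.
- honey_jar: honey jar, 58 dia. x 86 high, loose on the worktop behind the holders; origin: centre of its underside. To be left alone.
Things that resemble listed ones, but are neither listed nor needed, are in the scene too. What is shaped like the jam_jar but purple is not meant.

How it is judged:
By the outcome, as a careful person would: the job done as asked, in the order asked, and still so for the second after the job is handed in, with the robot touching nothing.
It also fails if it takes over 38 s, if anything falls off the work surface, if the arm or the gripper's body presses on something with over 40 N, if the wrist force passes 120 N, or if a joint passes its speed limit or range.

### The arm

A 6-joint arm with a two-finger parallel gripper is mounted at the origin on a cart in front of the work surface, level with it; the furniture and walls round the work are solid. World frame = base frame: x ahead of the robot, y to its left, z up, the work surface at z = 0. Lengths are in m, angles in rad, forces in N, time in s.
With the tool pointing down it reaches from about 0.375 to 0.9 m from the base axis. Payload 3.1 kg.
Tool frame: the origin (TCP) lies on the centre line of the jaws, within the pads' length; the fingertips stand 19 mm ahead of it and the grasp point (between the pads) is the TCP; z points along the fingers, y is the line along which they close (so a half turn about z gives the same grasp; the last joint's range is limited). The gripper opens to 85 mm and grips with 20 to 120 N. Pads are 22 mm wide; open, the fingers measure 114 mm over their backs; the gripper's body (76 mm by 85 mm) begins 54 mm behind the grasp point. The pads swing forward as they close: fully open they stand 13 mm farther back than shut.
Start: joints at [-1.391, 0.527, 1.433, -0, 1.181, -0.178], TCP at [0.219, -0.585, 0.25] pointing down, gripper open.
Joint ranges: [-3.08, 3.08], [-0.75, 2.2], [0.22, 2.44], [-1.43, 4.57], [0, 2.65], [-2.85, 2.85]. Speed limits (rad/s): [2.79, 2.79, 3.14, 3.14, 3.14, 3.14].

### API

Orientations are given as a rotation vector (axis times angle).
In Python, from station import robot, cams, order gives the robot as it stands.
- The arm moves only by the shell command python3 -m crank 'ROWS' [OPENING] [FORCE]. ROWS is JSON, a list of rows, each a list of 4 numbers: the shift along the tool's x, y, z in units of 40 mm (1.0 is 40 mm), then the turn about the tool's z in rad. In form: [[dx, dy, dz, spin], ...]. A call has exactly 5 rows; each row shifts and turns the commanded pose from where the row before left it, along the tool's axes as they then stand; what a row does not reach is not made up. A row lasts 1/12 s, in which the tool goes at most 41.7 mm and 7.16 degrees, less where a joint would pass 70% of its speed; a pose out of reach is approached as far as the arm can. A call is refused whole if a number of a shift passes 1 or a number of a turn 0.125, either way. A call with a gripper value outside its range is refused whole. OPENING is the finger opening in mm, from 0 to 85.4, set as the call begins (- or left out, the last holds). The fingers move at their own pace and stop on an object; FORCE is the grip in N (left out, the last holds). Time passes only in rows, so rows that do not move let the fingers close, or fill a call up. It gives the time, the measured TCP pose, the force, the opening and the grip force at its end, in the units of the state.
- robot.state(): the state, without advancing time (a new reading comes with each control period).
- cams.camera(name): name is "scene" or "top" or "wrist"; returns a dict with "image" (384x512x3 uint8, blue, green, red), "fx", "fy", "cx", "cy" (pixels), "cam_to_world" (4x4, takes a point from camera to world coordinates); the wrist camera has in their place "hand_eye" (4x4, takes a point from camera to tool coordinates, whose origin is the TCP and whose axes are the flange's). Camera axes: x right, y up, looking along -z (the intrinsics and any distortion apply to the point x, -y, -z); pixel columns grow to the right and rows downward; lengths in m; the calibration is good to about 2 mm. A picture is of the moment at which its call begins: read the wrist's pose just before it. There is no depth.
- order.job_done(): hands the job in; it is judged then, once.
The state is a dict: "time": time; "qpos": joint angles; "qd": joint speeds; "tau": joint torques, N m; "ee_pos": TCP position; "tcp_rot": TCP orientation; "wrist_force": force on the tool from outside, world axes, zero at the start; "wrist_torque": the same for the moment, N m; "grip_width": finger opening in m; "gripper_force": force on a finger pad.
Only numpy, scipy, OpenCV 4.12 (cv2) and the standard library are available. Lean on these libraries where they do the work, as an engineer would, in place of code of your own. Each camera call takes 0.05 s, during which the arm holds its last target. There are 200 camera calls.

## Working session

There is one attempt and no reset: what is moved stays moved. The work goes in short steps, Python scripts to look and compute and a shell command to move; the robot and the scene stay as the last step left them, time stands still between calls to the robot, and variables do not carry over. Pictures are saved under pics/ and viewed, at most 10 in all, crops included, and the job is handed in when it is done.

```bash
ls; mkdir -p pics; python3 - <<'E'
from station import robot,cams
import cv2,numpy as np
s=robot.state();print(s)
for n in("scene","top"):
    c=cams.camera(n);cv2.imwrite(f"pics/{n}0.png",c["image"]);np.savez(f"{n}0.npz",**c)
    print(n,c["fx"],c["fy"],c["cx"],c["cy"],[k for k in c],np.round(c["cam_to_world"],3).tolist())
E
```

```text
pics
{'time': 0.0, 'qpos': array([-1.39152308e+00,  5.28468427e-01,  1.43388711e+00,  4.64176655e-06,
        1.18140428e+00, -1.78503685e-01]), 'qd': array([ 0.00174189,  0.0001145 , -0.00066099,  0.0001453 , -0.00170791,
        0.00214327]), 'tau': array([ 4.26637971e-04, -4.42348516e+01, -1.78026778e+01, -1.21793842e-04,
        8.56889295e-03, -9.62440538e-06]), 'ee_pos': array([ 0.21877594, -0.58474514,  0.24933702]), 'tcp_rot': array([-3.08932729e+00, -5.58613736e-01, -5.42883221e-06]), 'wrist_force': array([-0.68001825, -1.12072235,  0.1733885 ]), 'wrist_torque': array([-0.00852083, -0.00166036, -0.02002396]), 'gripper_force': 0.0, 'grip_width': 0.08521750907643667}
scene 387.62099532253615 387.62099532253615 256.6476570023311 187.69220097540088 ['image', 'fx', 'fy', 'cx', 'cy', 'cam_to_world'] [[0.892, 0.309, -0.331, 0.353], [-0.453, 0.584, -0.674, -0.516], [-0.015, 0.751, 0.66, 0.672], [0.0, 0.0, 0.0, 1.0]]
top 405.78275538491783 405.78275538491783 255.4053169509288 187.6705157533735 ['image', 'fx', 'fy', 'cx', 'cy', 'cam_to_world'] [[-0.005, 0.998, -0.055, 0.56], [-1.0, -0.005, 0.005, 0.043], [0.005, 0.055, 0.998, 1.156], [0.0, 0.0, 0.0, 1.0]]
```

View pics/scene0.png

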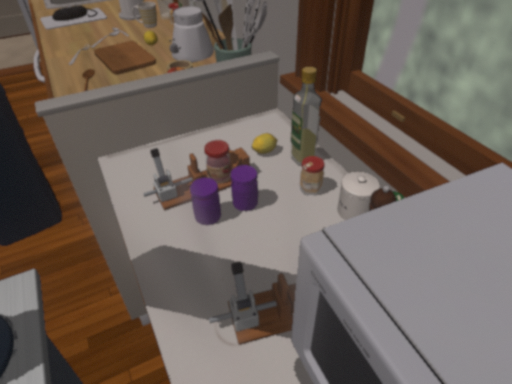

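View pics/top0.png

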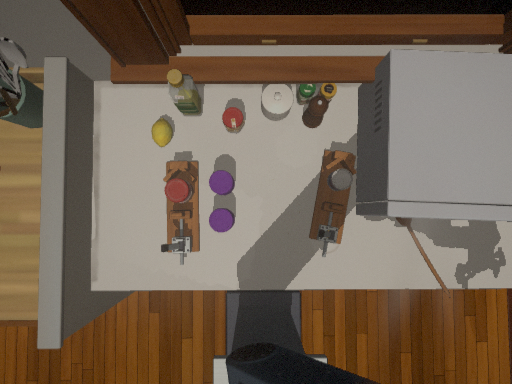

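The scene view shows the jam jar's holder at the far left (about 205,180) and two purple decoys in front of it. In the top view the holder spans about (183,160)-(183,250). Its red lid is at (178,190), the jaw tab near (181,214), and the lever pad near (166,247), on the +y side. The V end points to world +x. I'll measure from the top view.

```bash
cat > h.py <<'E'
import numpy as np,cv2
from scipy.spatial.transform import Rotation as R
def ray(c,u,v):
    T=c["cam_to_world"];d=np.array([(u-c["cx"])/c["fx"],-(v-c["cy"])/c["fy"],-1.])
    return T[:3,3],T[:3,:3]@d
def onz(c,u,v,z):
    o,d=ray(c,u,v);return (o+d*(z-o[2])/d[2])[:3]
def proj(c,P):
    T=c["cam_to_world"];p=T[:3,:3].T@(np.array(P)-T[:3,3])
    return c["cx"]+c["fx"]*p[0]/-p[2],c["cy"]-c["fy"]*p[1]/-p[2]
E
python3 - <<'E'
from h import *
c=dict(np.load("top0.npz"));im=c["image"]
hsv=cv2.cvtColor(im,cv2.COLOR_BGR2HSV)
x0,y0,x1,y1=150,150,240,275
roi=hsv[y0:y1,x0:x1]
H,S,V=[roi[...,i].astype(int) for i in range(3)]
red=((H<6)|(H>172))&(S>120)&(V>70)
wood=(H>=4)&(H<18)&(S>90)
blk=(V<45)
pur=(H>125)&(H<160)&(S>80)
for n,m in(("red",red),("wood",wood),("blk",blk),("pur",pur)):
    k,l,st,ce=cv2.connectedComponentsWithStats(m.astype(np.uint8))
    for i in range(1,k):
        if st[i,4]>15: print(n,st[i]+[x0,y0,0,0,0],ce[i]+[x0,y0])
pts=np.argwhere(wood)[:,::-1]
print(cv2.minAreaRect(pts.astype(np.float32)+[x0,y0]) if 0 else cv2.minAreaRect((pts+[x0,y0]).astype(np.float32)))
# edges of base by row
for v in range(158,256,6):
    r=np.where((wood|red)[v-y0])[0]
    if len(r):print(v,r.min()+x0,r.max()+x0)
cv2.imwrite("pics/crop.png",cv2.resize(im[y0:y1,x0-10:x1],None,fx=6,fy=4.8*6/4.8*0.79,interpolation=cv2.INTER_CUBIC))
E
```

```text
red [165 178  24  25 434] [176.52534562 189.93317972]
wood [ 163  161   36   91 1933] [182.85204346 202.41696844]
wood [176 196   9   5  16] [180.625  198.1875]
pur [209 171  24  24 452] [220.85840708 182.17256637]
pur [209 209  25  23 439] [220.81321185 219.90660592]
((180.6702880859375, 206.0250701904297), (90.43672180175781, 34.31464767456055), 88.91908264160156)
164 166 197
170 166 197
176 166 197
182 167 197
188 165 197
194 165 197
200 167 197
206 167 197
212 167 197
218 167 198
224 167 198
230 167 198
236 167 198
242 167 198
248 192 198
```

View pics/crop.png

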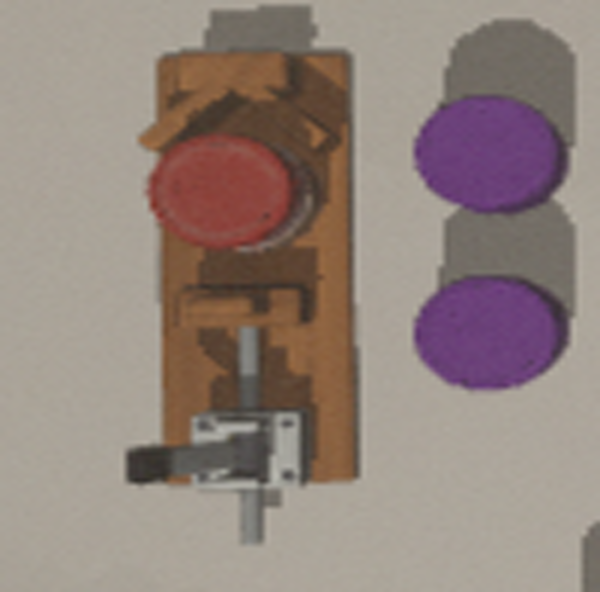

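The crop shows the base's corners near (167,161), (198,161), (199.5,251) and (167.5,251.5). The jaw tab's top is at about (176.7,214.5) and the lever pad at about (164.5,248).

```bash
cat >> h.py <<'E'
def holder():
    c=dict(np.load("top0.npz"))
    q=np.array([onz(c,u,v,.012) for u,v in((166.7,161),(198.5,161),(199.7,251.5),(167.5,251.7))])
    o=q.mean(0);d=(q[0]+q[1]-q[2]-q[3])[:2];a=np.arctan2(d[1],d[0])
    o[2]=0;return q,o,a,R.from_euler("z",a).as_matrix()
E
python3 - <<'E'
from h import *
c=dict(np.load("top0.npz"))
q,o,a,M=holder()
print(np.round(q,4).tolist(),o,np.degrees(a),[np.linalg.norm(q[i]-q[i-1]) for i in range(4)])
L=lambda p:np.round((M.T@(np.array(p)-o))*1000,1)
print("lid",L(onz(c,176.5,189.9,.109)))
for r in(293,318):print("tab top edge",L(onz(c,140+220/6,150+r/4.74,.102)))
print("pad",[ (z,L(onz(c,164.5,248,z))) for z in(.115,.125,.135)])
print("purple",[L(onz(c,u,v,.097)) for u,v in((220.9,182.2),(220.8,219.9))])
W=lambda p:np.round(o+M@(np.array(p)/1000),4)
print("pivot",W((-105,0,65)),"stop",W((101,0,38)))
E
```

```text
[[0.7005, 0.2879, 0.012], [0.7001, 0.1979, 0.012], [0.4457, 0.1939, 0.012], [0.4456, 0.2838, 0.012]] [0.57298039 0.24089019 0.        ] 0.9081911680030623 [np.float64(0.2548758708661418), np.float64(0.08992063833472637), np.float64(0.25442472824503726), np.float64(0.08993265109123738)]
lid [ 40.6  -0.2 109. ]
tab top edge [-15.9   1.3 102. ]
tab top edge [-29.5   1.4 102. ]
pad [(0.115, array([-107.2,   30.7,  115. ])), (0.125, array([-106.3,   28.5,  125. ])), (0.135, array([-105.4,   26.3,  135. ]))]
purple [array([  59., -114.,   97.]), array([ -39.3, -112.2,   97. ])]
pivot [0.468  0.2392 0.065 ] stop [0.674  0.2425 0.038 ]
```

```bash
python3 -m crank '[[0.3,-0.9,0,0.114],[0.3,-0.9,0,0.114],[0.2,-0.95,0,0.114],[0.2,-0.95,0,0],[0.2,-0.95,0,0]]' 0 30; python3 -m crank '[[0.35,-0.9,0,0],[0.35,-0.9,0,0],[0.35,-0.9,0,0],[0.35,-0.9,0,0],[0.35,-0.9,0,0]]'; python3 -m crank '[[0.35,-0.9,0,0],[0.35,-0.9,0,0],[0.35,-0.9,0,0],[0.35,-0.9,0,0],[0.35,-0.9,0,0]]'
```

```text
time: 0.52
ee_pos: [0.238, -0.3925, 0.2499]
tcp_rot: [-3.14, -0.023, 0.0]
wrist_force: [-0.0, -0.4, 0.4]
grip_width: 0.0256
gripper_force: 0.0
time: 0.93
ee_pos: [0.3054, -0.2117, 0.2502]
tcp_rot: [-3.141, -0.023, 0.0]
wrist_force: [0.7, 0.3, 0.3]
grip_width: -0.0
gripper_force: 0.0
time: 1.35
ee_pos: [0.3726, -0.0306, 0.2503]
tcp_rot: [3.141, 0.024, 0.0]
wrist_force: [0.4, -1.1, -1.2]
grip_width: -0.0
gripper_force: 0.0
```

```bash
python3 -m crank '[[0.47,-0.83,0,0],[0.47,-0.83,0,0],[0.47,-0.83,0,0],[0.47,-0.83,0,0],[0.47,-0.83,0,0]]' >/dev/null; python3 -m crank '[[0.47,-0.83,0,0],[0.47,-0.83,0,0],[0.47,-0.83,0,0],[0,0,0,0],[0,0,0,0]]';python3 - <<'E'
from h import *
from station import robot,cams
s=robot.state();c=cams.camera("wrist");cv2.imwrite("pics/w1.png",c["image"])
q,o,a,M=holder()
T=np.eye(4);T[:3,:3]=R.from_rotvec(s["tcp_rot"]).as_matrix();T[:3,3]=s["ee_pos"]
c["cam_to_world"]=T@c["hand_eye"];np.savez("w1.npz",**{k:c[k] for k in("image","fx","fy","cx","cy","cam_to_world")})
print(np.round(c["cam_to_world"],3),"local",M.T@(s["ee_pos"]-o))
for n,p in dict(tabL=(-29.5,15,102),tabR=(-29.5,-15,102),piv=(-105,0,78),stop=(101,0,64),bl=(-127.5,45,12),tr=(127.5,-45,12)).items():print(n,np.round(proj(c,o+M@(np.array(p)/1e3))))
E
```

```text
time: 2.18
ee_pos: [0.5189, 0.237, 0.2495]
tcp_rot: [3.141, 0.03, -0.001]
wrist_force: [-0.5, -0.3, -0.8]
grip_width: 0.0
gripper_force: 0.0
[[ 0.018  0.96   0.279  0.588]
 [-1.     0.017  0.005  0.239]
 [-0.    -0.279  0.96   0.374]
 [ 0.     0.     0.     1.   ]] local [-0.05408852 -0.00306509  0.24952806]
tabL [237. 160.]
tabR [266. 160.]
piv [252. 220.]
stop [252.  25.]
bl [221. 217.]
tr [291.  14.]
```

View pics/w1.png

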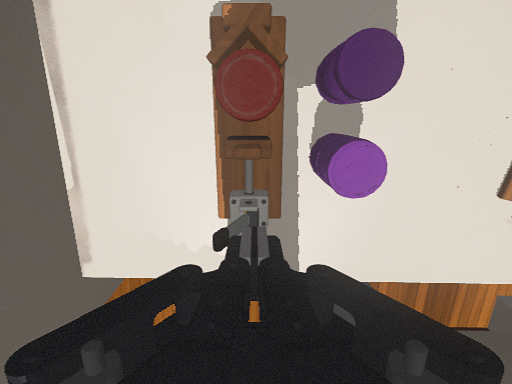

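The wrist view agrees with the estimate. The tab's rear edge is at about (249,158) and the base's left rear corner at (219,217), both within about 3 px of prediction, and the lever leans left. I'll descend behind the tab.

```bash
python3 -m crank '[[0.1,-0.1,0.8,0],[0,0,0.8,0],[0,0,0.8,0],[0,0,0.8,0],[0,0,0.8,0]]'; python3 -m crank '[[0.2,0,0,0],[0.2,0,0,0],[0.1,0,0,0],[0.1,0,0,0],[0,0,0,0]]'
```

```text
time: 2.65
ee_pos: [0.5218, 0.2378, 0.0894]
tcp_rot: [3.141, 0.022, -0.001]
wrist_force: [-0.7, 0.2, -0.6]
grip_width: 0.0001
gripper_force: 0.0
time: 3.07
ee_pos: [0.5492, 0.2398, 0.0926]
tcp_rot: [-3.141, -0.024, -0.008]
wrist_force: [-0.1, 0.6, 0.2]
grip_width: 0.0
gripper_force: 0.0
```

```bash
python3 -m crank '[[0.1,0,0.05,0],[0.1,0,0,0],[0.1,0,0,0],[0,0,0,0],[0,0,0,0]]';  python3 -m crank '[[0.05,0,0,0],[0.05,0,0,0],[0.05,0,0,0],[0,0,0,0],[0,0,0,0]]'
```

```text
time: 3.48
ee_pos: [0.5591, 0.2403, 0.0886]
tcp_rot: [-3.141, -0.025, -0.002]
wrist_force: [-2.5, 1.0, 0.8]
grip_width: 0.0001
gripper_force: 0.9
time: 3.9
ee_pos: [0.5649, 0.2403, 0.0882]
tcp_rot: [-3.141, -0.025, -0.0]
wrist_force: [-3.5, 1.1, 2.0]
grip_width: 0.0003
gripper_force: 1.7
```

```bash
python3 - <<'E'
from h import *
from station import robot,cams
print(robot.state()["ee_pos"],robot.state()["wrist_force"])
for n in("scene","top"):
    c=cams.camera(n);im=c["image"];cv2.imwrite(f"pics/{n}1.png",im)
    a=im[140:270,140:240] if n=="top" else im[130:230,130:270]
    cv2.imwrite(f"pics/{n}1c.png",cv2.resize(a,None,fx=4,fy=4,interpolation=cv2.INTER_CUBIC))
a=cv2.imread("pics/top1c.png");b=cv2.imread("pics/scene1c.png")
b=cv2.resize(b,(400,300));a=cv2.resize(a,(400,520));b=cv2.copyMakeBorder(b,0,220,0,0,0)
cv2.imwrite("pics/both1.png",np.hstack([a,b]))
E
```

```text
[0.56492932 0.2403236  0.08820584] [-3.51706172  1.11442673  1.97456701]
```

View pics/both1.png

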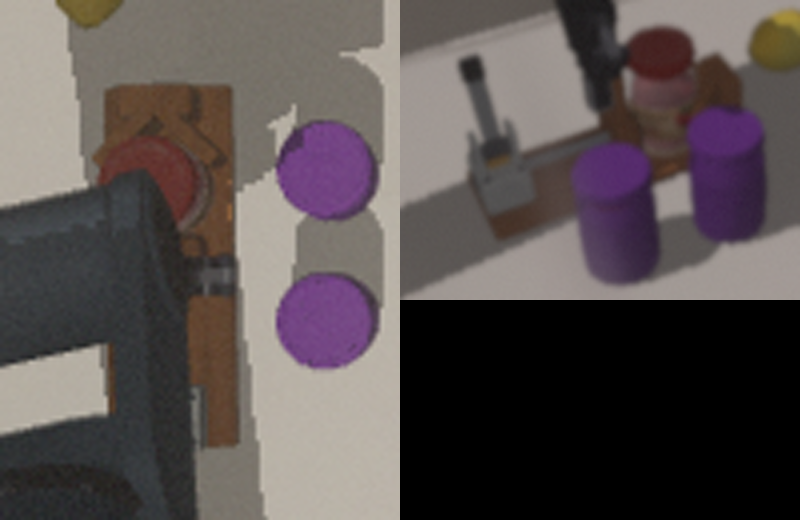

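The views show the finger against the tab and the jar moving toward the V, with about 6 mm still to go. I'll keep pushing slowly and watch the force.

```bash
for i in 1 2; do python3 -m crank '[[0.03,0,0,0],[0.03,0,0,0],[0.03,0,0,0],[0,0,0,0],[0,0,0,0]]' | egrep 'ee_pos|wrist'; done
```

```text
ee_pos: [0.5673, 0.2404, 0.0882]
wrist_force: [-5.8, 1.3, 3.4]
ee_pos: [0.5674, 0.2404, 0.0882]
wrist_force: [-11.7, 2.7, 8.9]
```

```bash
for i in 1 ; do python3 -m crank '[[0.05,0,0,0],[0.05,0,0,0],[0,0,0,0],[0,0,0,0],[0,0,0,0]]' | egrep 'ee_pos|wrist'; done; python3 - <<'E'
from h import *
from station import robot,cams
q,o,a,M=holder()
c=cams.camera("scene");im=c["image"]
for n,p in dict(lid=(57,0,109)).items():print(n,proj(c,o+M@(np.array(p)/1e3)))
def lid(im):
    h=cv2.cvtColor(im,cv2.COLOR_BGR2HSV).astype(int);m=((h[...,0]<6)|(h[...,0]>172))&(h[...,1]>110)&(h[...,2]>50)
    k,l,st,ce=cv2.connectedComponentsWithStats(m.astype(np.uint8))
    return [(st[i].tolist(),ce[i].round(1)) for i in range(1,k) if st[i,4]>60 and 180<ce[i][0]<270 and 120<ce[i][1]<200]
print(lid(im)); print(lid(cv2.imread("pics/scene0.png")),proj(c,o+M@np.array([.0406,0,.109])))
E
```

```text
ee_pos: [0.5676, 0.2403, 0.0883]
wrist_force: [-19.5, 2.4, 15.1]
lid (np.float64(221.7966612732757), np.float64(145.75451637383964))
[([211, 140, 22, 17, 274], array([221.6, 147.8]))]
[([205, 141, 23, 17, 317], array([216.3, 148.9]))] (np.float64(215.7921873895775), np.float64(147.6017608709625))
```

The jar is home: its lid's pixel x matches the prediction and the force rises stiffly. I'll retreat and go to the lever's +y side.

```bash
python3 -m crank '[[-0.6,0,0,0],[0,0,-0.6,0],[0,0,-0.9,0],[0,0,-0.9,0],[0,0,-0.9,0]]'|egrep 'ee_pos|wrist'; python3 -m crank '[[-0.5,-0.6,0,0],[-0.5,-0.6,0,0],[-0.5,-0.6,0,0],[-0.4,0,0,0],[0,0,0,0]]'|egrep 'ee_pos|wrist';python3 - <<'E'
from h import *
from station import robot,cams
q,o,a,M=holder()
print(M.T@(robot.state()["ee_pos"]-o))
c=cams.camera("wrist");cv2.imwrite("pics/w2.png",c["image"])
c=cams.camera("scene");cv2.imwrite("pics/s2.png",c["image"][100:230,110:270])
b=cv2.resize(cv2.imread("pics/s2.png"),(480,390));a=cv2.imread("pics/w2.png")
cv2.imwrite("pics/both2.png",cv2.resize(np.hstack([a,cv2.copyMakeBorder(b[:384],0,0,0,0,0)]),(790,306)))
E
```

```text
ee_pos: [0.5537, 0.2395, 0.2219]
wrist_force: [0.2, -0.1, 0.3]
ee_pos: [0.4729, 0.3116, 0.2205]
wrist_force: [-0.4, -1.0, -0.2]
[-0.09892262  0.07230221  0.22052962]
```

View pics/both2.png

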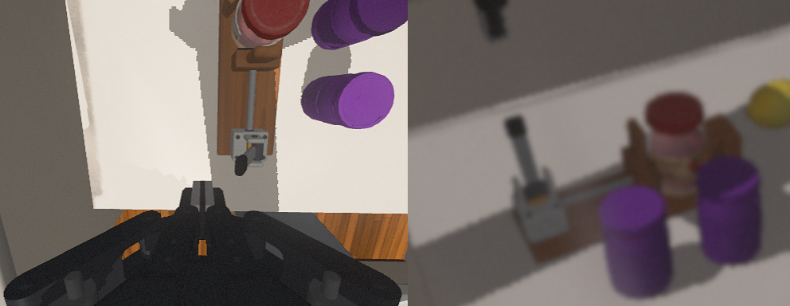

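The wrist and scene views show the jar in the V with the jaw against it. The lever pad leans toward +y and the finger is clear of it on that side. I'll descend and push it over.

```bash
python3 -m crank '[[-0.15,0,0.49,0],[0,0,0.49,0],[0,0,0.49,0],[0,0,0.49,0],[0,0,0.49,0]]'|egrep 'ee_pos|wrist'; python3 -m crank '[[0,0.3,0,0],[0,0.3,0,0],[0,0.3,0,0],[0,0.3,0,0],[0,0.1,0,0]]'|egrep 'ee_pos|wrist'; python3 -m crank '[[0,0.2,0,0],[0,0.2,0,0],[0,0.2,0,0],[0,0.2,0,0],[0,0,0,0]]'|egrep 'ee_pos|wrist'
```

```text
ee_pos: [0.4719, 0.3101, 0.1216]
wrist_force: [-0.4, -0.2, -0.2]
ee_pos: [0.4714, 0.257, 0.1238]
wrist_force: [0.7, 2.8, 0.9]
ee_pos: [0.47, 0.2254, 0.1226]
wrist_force: [0.6, 0.7, 0.2]
```

```bash
python3 -m crank '[[0,0.2,0,0],[0,0.2,0,0],[0,0.1,0.1,0],[0,0,0,0],[0,0,0,0]]'|egrep 'ee_pos|wrist'; python3 - <<'E'
from station import cams
import cv2
c=cams.camera("scene");cv2.imwrite("pics/s3.png",cv2.resize(c["image"][100:230,110:270],None,fx=3,fy=3))
E
```

```text
ee_pos: [0.4702, 0.2061, 0.1181]
wrist_force: [-0.9, 0.7, -0.0]
```

View pics/s3.png

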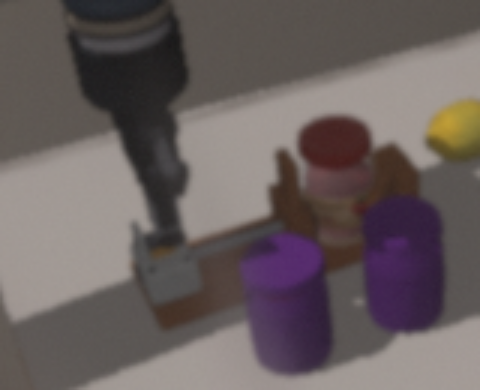

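The scene view shows the finger at about (165,200), hiding the lever, with jar and jaw unmoved. I'll continue down the arc.

```bash
python3 -m crank '[[0,0.15,0.1,0],[0,0.15,0.15,0],[0,0.1,0.15,0],[0,0.05,0.15,0],[0,0,0,0]]'|egrep 'ee_pos|wrist'; python3 -m crank '[[0,0,0.04,0],[0,0,0.04,0],[0,0,0.04,0],[0,0,0,0],[0,0,0,0]]'|egrep 'ee_pos|wrist'
```

```text
ee_pos: [0.4697, 0.1878, 0.0948]
wrist_force: [0.1, 0.0, -0.4]
ee_pos: [0.4707, 0.1888, 0.0915]
wrist_force: [-0.5, -0.5, 0.4]
```

```bash
python3 -m crank '[[0,0,0.04,0],[0,0,0.04,0],[0,0,0.04,0],[0,0,0,0],[0,0,0,0]]'|egrep 'ee_pos|wrist'; python3 -m crank '[[0,0,0.03,0],[0,0,0.03,0],[0,0,0,0],[0,0,0,0],[0,0,0,0]]'|egrep 'ee_pos|wrist'
```

```text
ee_pos: [0.471, 0.1887, 0.0883]
wrist_force: [-2.5, -1.0, 13.6]
ee_pos: [0.4712, 0.1887, 0.0875]
wrist_force: [-4.6, -0.7, 26.9]
```

Stiff contact at tip z of about 69 mm means the lever lies level at its stop. I'll lift clear and check.

```bash
python3 -m crank '[[0,0,-0.5,0],[0,0,-0.9,0],[0,0,-0.9,0],[0,0,-0.9,0],[0,0,-0.9,0]]'|egrep 'ee_pos|wrist'; python3 -m crank '[[-0.5,0.9,0,0],[-0.5,0.9,0,0],[-0.5,0.9,0,0],[-0.5,0.9,0,0],[0,0.9,0,0]]'|egrep 'time|ee_pos|wrist'; python3 -m crank '[[0,0.9,0,0],[0,0.9,0,0],[0,0.9,0,0],[0,0,0,0],[0,0,0,0]]'|egrep 'time|ee_pos|wrist';python3 - <<'E'
from station import cams
import cv2,numpy as np
c=cams.camera("scene")["image"][100:230,110:270];t=cams.camera("top")["image"][140:270,140:260]
cv2.imwrite("pics/both4.png",np.hstack([cv2.resize(c,None,fx=2.8,fy=2.8),cv2.resize(t,None,fx=2.8,fy=2.8)]))
E
```

```text
ee_pos: [0.4702, 0.1886, 0.2499]
wrist_force: [2.3, 1.1, -0.5]
time: 10.45
ee_pos: [0.3882, 0.0076, 0.2479]
wrist_force: [-1.5, 0.5, -0.3]
time: 10.87
ee_pos: [0.3954, -0.1024, 0.2483]
wrist_force: [-0.3, -0.3, -0.4]
```

View pics/both4.png

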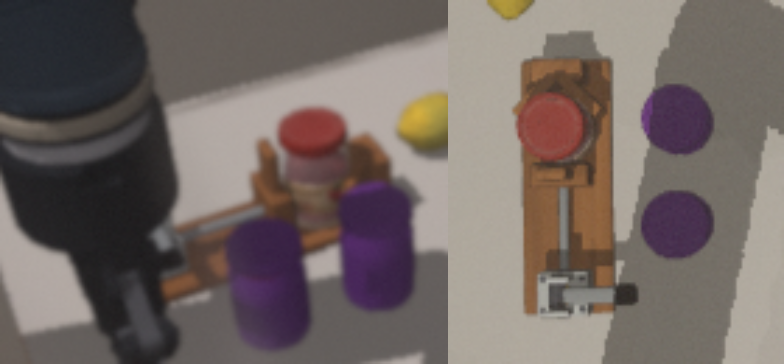

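The top view shows the lever lying flat to −y, with its pad at crop pixel (625,293). The jar is in the V with the jaw against it, and the neighbours look unmoved. I'll check the lid position before handing in.

```bash
python3 - <<'E'
from h import *
from station import robot,cams,order
q,o,a,M=holder();c=cams.camera("top");im=c["image"]
h=cv2.cvtColor(im,cv2.COLOR_BGR2HSV).astype(int)[150:275,150:205]
m=((h[...,0]<6)|(h[...,0]>172))&(h[...,1]>120)&(h[...,2]>70)
k,l,st,ce=cv2.connectedComponentsWithStats(m.astype(np.uint8));i=1+np.argmax(st[1:,4]);u,v=ce[i]+150
L=M.T@(onz(c,u,v,.109)-o);print("lid",L)
if abs(L[0]-.057)<.004 and abs(L[1])<.004: print(order.job_done())
E
```

```text
lid [ 0.0539752  -0.00017997  0.109     ]
the job is handed in; nothing more can be done
None
```

I slid the jam jar's holder jaw in until the jar sat home in the V, flipped its cam lever over to the clamped stop, and handed the job in at about 11 s of the 38 s allowed, with the other holder, tin and honey jar never touched.

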